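# Bring the trolley wheel's valve to the top

### The job

The drinks trolley's wheel is clamped in the service stand: turn it until its red-capped valve sits at the very top of the wheel, straight up the slope from the hub, ready for the pump. Do it only by pushing the blue spokes round gently with the fingers, one spoke after another: nothing needs gripping and nothing may be lifted; keep off the tyre and the valve, and leave the stand, the glass, the jar and the gauge where they are. Finish with the wheel at rest and the hand clear of it.

Things in the scene. Friction and masses are not known exactly. Their poses are not given: they have to be found in the camera images.
- stand: heavy loose grey steel stand (8 kg). Origin: centre of the underside of its 300 (x) by 400 (y) by 12 mm base plate; its x points away from the robot at yaw 0, y left, z up. The wheel in it leans back: the axle points along (-0.5, 0, 0.866) of the stand's frame, 30 degrees from vertical, so the face looks up and towards the robot; up the slope is (0.866, 0, 0.5)
- hub (a point): centre of the wheel, on the axle in the wheel's middle plane, 170 mm above the stand's underside; it does not turn (axes of the stand). Aluminium hub of radius 24 mm, reaching from 22 mm behind the middle plane forward to the bar
- bar (a point): middle of a flat steel bar, 40 mm wide, 10 mm thick, fixed across the wheel's front along the stand's y, parallel to the wheel and 50 mm in front of its middle plane (bolt head 14 mm proud at this point), on posts at y = +-185 mm (20 mm wide, 215 mm high). A finger enters only above or below the bar, and must leave a spoke before it meets the bar
- wheel (a joint): wheel angle, rad, growing counter-clockwise seen face on; 0 or any whole turn when the valve is at the very top. Turns either way without stops, friction 0.22 N m, stays where left. Five straight blue spokes, 14 by 14 mm section, in the middle plane from hub to rim (inner edge at radius 103 mm), at 36, 108, 180, 252, 324 degrees from the valve; open behind
- valve: valve stem with a red cap, 12 mm thick, standing on the rim and pointing at the hub, from radius 107 to 85 mm; origin on it 97 mm from the hub centre; turns with the wheel. Must not be pushed
- tyre: dark rubber tyre, turning with the wheel; round section 36 mm thick, from radius 115 to 151 mm; origin at the hub centre. Must not be touched
- goblet: loose clear drinking glass standing upside down, 154 mm tall, 80 mm across; origin at the centre of its underside; a bystander
- jar: loose amber glass jar with a steel lid, 100 mm tall, 66 mm across; origin at the centre of its underside; a bystander
- gauge: loose tyre gauge lying on the table between robot and stand, 128 mm long along its y axis, 26 mm wide, 18 mm high; origin under its middle; a bystander

How it is judged (in metres and radians):
At the end, for the whole second after the job is handed in: the valve is at the top of the wheel to within 8 degrees (13.5 mm to either side of the stand's middle plane, on the high side of the hub), the wheel is at rest, and the stand, glass, jar and gauge are within 30 mm of where they began, the glass and the jar upright (y of valve in the frame of stand between -0.0135 and 0.0135 m and z of valve in the frame of stand above 0.2 m and velocity of joint wheel between -0.05 and 0.05 rad/s and distance of each of stand, goblet, jar, gauge from where it was at the start of the episode below 0.03 m and angle between stand's own z axis and vertical below 0.05 rad and angle between each of goblet, jar's own z axis and vertical below 0.15 rad); the robot touches nothing.
It fails at once if the tyre is pushed or gripped (over 3 N) (contact force between tyre and anything else above 3 N).
It fails at once if the valve is pushed or gripped (over 3 N) (contact force between valve and anything else above 3 N).
It fails at once if the wheel or stand is pushed or gripped roughly (over 60 N) (contact force between the fingers and stand above 60 N).
It fails at once if the stand is shoved, tipped or lifted (over 30 mm or 0.1 rad) (distance of stand from where it was at the start of the episode above 0.03 m or angle between stand's own z axis and vertical above 0.1 rad).
It fails at once if the glass, jar or gauge is lifted, carried or knocked (over 30 mm) (distance of any of goblet, jar, gauge from where it was at the start of the episode above 0.03 m).
It also fails if it takes over 51 s, if anything falls off the work surface, if the arm or the gripper's body presses on something with over 40 N, if the wrist force passes 120 N, or if a joint passes its speed limit or range.

### The arm

A 6-joint arm with a two-finger parallel gripper is mounted at the origin on the work surface. World frame = base frame: x ahead of the robot, y to its left, z up, the work surface at z = 0. Lengths are in mm, angles in rad, forces in N, time in s.
With the tool pointing down it reaches from about 275 to 825 mm from the base axis. Payload 4.9 kg.
Tool frame: the origin (TCP) lies at the very end of the fingers, on their centre line; the grasp point (between the pads) lies 19 mm behind it; z points along the fingers, y is the direction in which the jaws open and shut (so a half turn about z gives the same grasp; the last joint's range is limited). The gripper opens to 85 mm and grips with 20 to 120 N. Pads are 22 mm wide; open, the fingers measure 114 mm over their backs; the gripper's body (76 mm by 85 mm) begins 54 mm behind the grasp point. The pads swing forward as they close: fully open they stand 13 mm farther back than shut.
Start: joints at [1.171, 0.326, -0.193, 1.052, 0, 1.437], TCP at [144.468, 530.705, 231.281] pointing down, gripper open.
Joint ranges: [-2.65, 2.65], [-0.97, 1.79], [-1.3, 1.35], [-1.93, 2.1], [-1.47, 1.37], [-3.14, 3.14]. Speed limits (rad/s): [2.57, 2.57, 3.14, 3.14, 3.14, 3.14].

### API

Orientations are given as [roll, pitch, yaw] about the fixed x, y, z axes, in that order (R = Rz(yaw) Ry(pitch) Rx(roll)).
In Python, from bench import bot, solve_ik, imaging gives the robot as it stands. Calls block until the motion is done:
- bot.move_ptp(position, orientation): joint-space move of the TCP to a pose.
- bot.movel(position, rot=None, max_speed=150, threshold=None): straight line of the TCP; rot=None keeps the orientation; max_speed is the mean speed in mm/s. With threshold (N) it stops when the force on the tool has changed by that much, and returns True; else False.
- bot.move_j(angles): joint-space move.
- bot.grip(opening, effort=None): opening from 0.0 (shut) to 1.0 (fully open); effort is the grip in N (None keeps the last); returns when the fingers have stopped.
- bot.dwell(seconds).
- solve_ik(position, orientation): joint angles nearest the present ones, or None.
- bot.get_state(): the state.
- imaging.capture(name): name is "side" or "top" or "wrist"; returns the picture (384x512x3 uint8, blue, green, red); there is no depth.
- imaging.camera_model(name): a dict with "K" (3x3 intrinsics, pixels), "k1" (the pictures are not rectified: a ray, as slopes to the right and down, at radius r is drawn at 1 + k1 r^2 times it, then the intrinsics apply), "position" and "rotation" of the camera in the world. Camera axes: x right, y up, looking along -z (the intrinsics and any distortion apply to the point x, -y, -z); pixel columns grow to the right and rows downward; lengths in mm; the calibration is good to about 2 mm. A picture is of the moment at which its call begins: read the wrist's pose just before it. camera_model takes no time and is no camera call; for the wrist camera it gives the pose at the moment of the call.
A pose or a line that the arm cannot do raises bot.IKError and nothing moves.
- bot.sign_off(): hands the job in, once; it reports no verdict.
The state is a dict: "t": time; "qpos": joint angles; "joint_velocities": joint speeds; "effort": joint torques, N m; "tcp_pos": TCP position; "orientation": TCP orientation; "contact_force": force on the tool from outside, world axes, zero at the start; "wrist_torque": the same for the moment, N m; "opening": opening from 0.0 (shut) to 1.0 (fully open).
Only numpy, scipy, OpenCV 4.12 (cv2) and the standard library are available. Lean on these libraries where they do the work, as an engineer would, in place of code of your own. Each camera call takes 0.05 s, during which the arm holds its last target.

## Working session

There is one attempt and no reset: what is moved stays moved. The work goes in short steps, each a Python script; the robot and the scene stay as the last script left them, time stands still between calls to the robot, and variables do not carry over. Pictures are saved under pics/ and viewed, and the job is handed in when it is done.

```bash
ls; mkdir -p pics; python3 - <<'E'
from bench import bot, solve_ik, imaging
import cv2,numpy as np
for n in ["side","top","wrist"]:
    m=imaging.camera_model(n); print(n,{k:np.round(v,3).tolist() for k,v in m.items()})
    cv2.imwrite(f"pics/{n}0.png",imaging.capture(n))
print(bot.get_state())
E
```

```text
pics
side {'K': [[401.437, 0.0, 258.695], [0.0, 401.437, 191.501], [0.0, 0.0, 1.0]], 'k1': -0.082, 'position': [184.226, -542.991, 912.442], 'rotation': [0.707, 0.004, -0.547]}
top {'K': [[452.156, 0.0, 254.338], [0.0, 452.156, 189.959], [0.0, 0.0, 1.0]], 'k1': -0.122, 'position': [275.853, 19.304, 1188.303], 'rotation': [0.219, -0.007, -1.594]}
wrist {'K': [[293.652, 0.0, 256.526], [0.0, 293.652, 184.217], [0.0, 0.0, 1.0]], 'k1': -0.012, 'position': [78.477, 548.383, 373.103], 'rotation': [-0.271, 0.002, 1.305]}
{'t': 0.15, 'qpos': array([ 1.17078815e+00,  3.26777360e-01, -1.93356727e-01,  1.05200161e+00,
        2.44124271e-05,  1.43660435e+00]), 'joint_velocities': array([ 0.00121687, -0.00090349,  0.00197476,  0.0005709 ,  0.00083861,
       -0.00028   ]), 'effort': array([ 1.30873841e-04, -4.43703496e+01,  2.62664330e+01,  1.04861450e-02,
       -1.92804837e-04,  9.48905040e-06]), 'tcp_pos': array([144.28653454, 530.27716773, 230.67872121]), 'orientation': array([-3.14026859e+00, -2.03386253e-04,  2.87577630e+00]), 'contact_force': array([0.22326218, 0.25046249, 0.26902752]), 'wrist_torque': array([ 0.00936371, -0.01122716,  0.03541654]), 'opening': 0.9966136525429772}
```

View pics/side0.png

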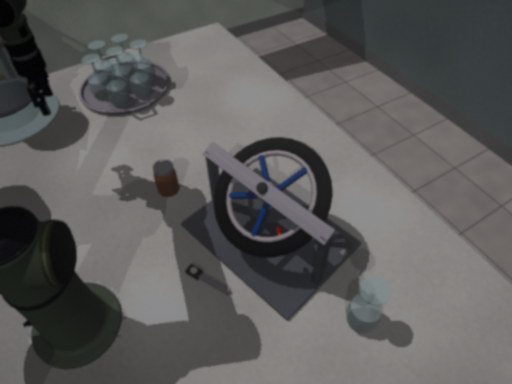

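View pics/top0.png

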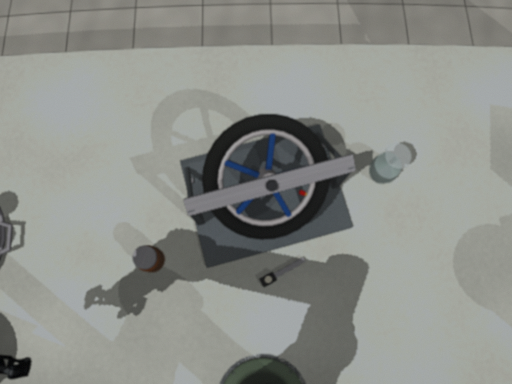

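View pics/wrist0.png

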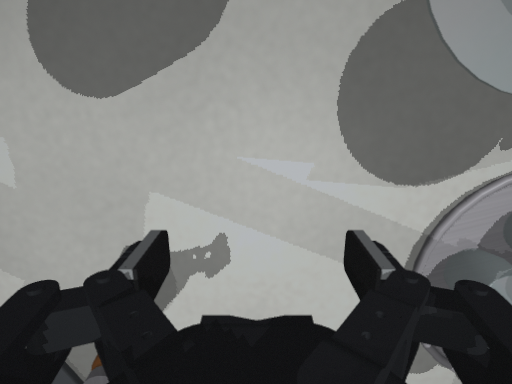

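```bash
python3 - <<'E'
import cv2
a=cv2.imread('pics/top0.png')[90:290,130:430]; cv2.imwrite('pics/topz.png',cv2.resize(a,None,fx=2.66,fy=2.66,interpolation=cv2.INTER_CUBIC))
a=cv2.imread('pics/side0.png')[120:330,150:410]; cv2.imwrite('pics/sidez.png',cv2.resize(a,None,fx=2.8,fy=2.8,interpolation=cv2.INTER_CUBIC))
E
```

```text
(no output)
```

View pics/topz.png

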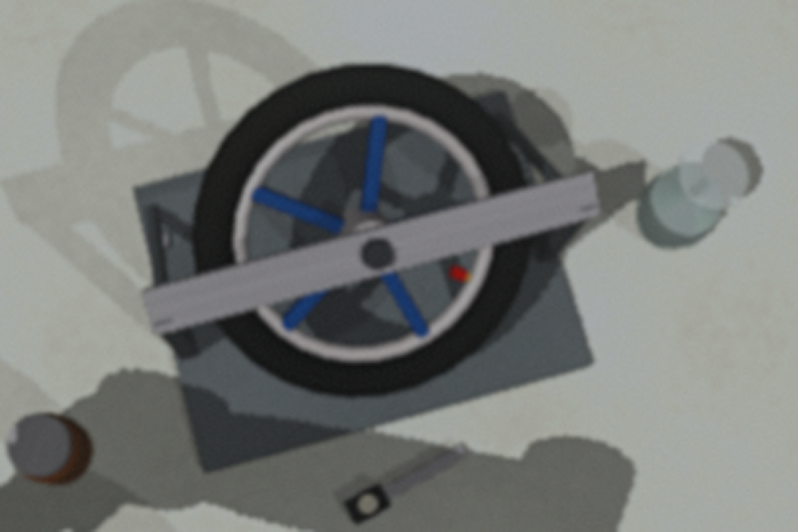

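View pics/sidez.png

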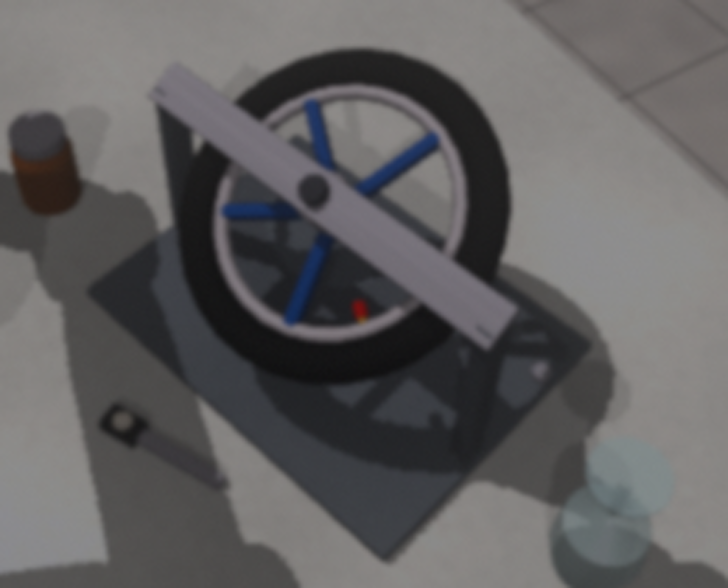

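```bash
cat > h.py <<'E'
import numpy as np, cv2
from scipy.spatial.transform import Rotation as Ro
from bench import bot, solve_ik, imaging
def ray(n,px):
    m=imaging.camera_model(n); K=np.array(m['K'])
    d=cv2.undistortPoints(np.array([[px]],float),K,np.array([m['k1'],0,0,0.]))[0,0]
    R=np.array(m['rotation']); R=Ro.from_euler('xyz',R).as_matrix() if R.ndim==1 else R
    return np.array(m['position'],float),R@np.array([d[0],-d[1],-1.])
def onplane(n,px,p0,nn):
    o,d=ray(n,px); return o+d*(np.dot(p0-o,nn)/np.dot(d,nn))
def onz(n,px,z): return onplane(n,px,np.array([0,0,z]),np.array([0,0,1.]))
def tri(px1,px2,n1='top',n2='side'):
    o1,d1=ray(n1,px1);o2,d2=ray(n2,px2)
    s=np.linalg.lstsq(np.c_[d1,-d2],o2-o1,rcond=None)[0]
    a,b=o1+d1*s[0],o2+d2*s[1]; return (a+b)/2,np.linalg.norm(a-b)
E
python3 - <<'E'
from h import *
np.set_printoptions(precision=1,suppress=True)
T=lambda x,y:(x/2.66+130-.3,y/2.66+90-.3); S=lambda x,y:(x/2.8+150-.3,y/2.8+120-.3)
nl,nr,fl=[onz('top',T(*p),12) for p in [(204,472),(593,363),(134,188)]]
print(nl,nr,fl,np.linalg.norm(nl-nr),np.linalg.norm(nl-fl))
y=nl-nr; yaw=np.arctan2(-y[0],y[1]); print('yaw',yaw, 'centre',(nr+fl)/2)
x=fl-nl; print('yawx',np.arctan2(x[1],x[0]))
s=[onz('side',S(*p),12) for p in [(88,290),(388,562),(592,343)]]
print(s,np.linalg.norm(s[0]-s[1]),np.linalg.norm(s[1]-s[2]),(s[0]+s[2])/2)
b=tri(T(378,253),S(314,190)); print('bolt',b)
for zz in (225,): 
  be=[onz('top',T(*p),zz) for p in [(143,291),(155,333),(595,172),(603,210)]]; 
e1=(be[0]+be[1])/2; e2=(be[2]+be[3])/2; print('bar',be,np.linalg.norm(e1-e2),(e1+e2)/2,np.arctan2(-(e1-e2)[0],(e1-e2)[1]))
E
```

```text
[335.9 133.8  12. ] [ 433.6 -251.7   12. ] [623.6 205.   12. ] 397.61638767383005 296.31988226862785
yaw 0.2481855929451223 centre [528.6 -23.4  12. ]
yawx 0.24256978134782964
[array([337.4, 129.5,  12. ]), array([ 434.2, -257.7,   12. ]), array([ 721.8, -180. ,   12. ])] 399.164682292943 297.8728614428 [529.6 -25.3  12. ]
bolt (array([501.4, -30.7, 220.9]), np.float64(0.09056129258022372))
bar [array([472.7, 162.7, 225. ]), array([437.7, 152.6, 225. ]), array([ 566.7, -215.7,  225. ]), array([ 533.4, -220. ,  225. ])] 387.3373463760188 [502.6 -30.1 225. ] 0.24732765391290756
```

```bash
cat >> h.py <<'E'
C=np.array([529.3,-23.9,0]); YAW=0.2465
Rs=Ro.from_euler('z',YAW).as_matrix()
A=Rs@[-.5,0,.8660254]; V=Rs@[.8660254,0,.5]; Y=Rs@[0,1.,0]; HUB=C+[0,0,170]
def uv(n,px):
    p=onplane(n,px,HUB,A)-HUB; return p@Y,p@V
def wheel(n,img):
    """wheel angle mod 72 from blue spokes, and valve point; seen on wheel plane"""
    b,g,r=[img[...,i].astype(int) for i in range(3)]
    ys,xs=np.where((b>r+45)&(b>g+30))
    P=np.array([uv(n,(x,y)) for x,y in zip(xs,ys)]); 
    rad=np.hypot(*P.T); P=P[(rad>35)&(rad<103)]
    th=np.arctan2(P[:,0],P[:,1]); a=np.angle(np.exp(5j*th).mean())/5
    spokes=np.degrees(a)+72*np.arange(-3,3)
    counts=[int((abs((np.degrees(th)-s+180)%360-180)<12).sum()) for s in spokes]
    ys,xs=np.where((r>b+60)&(r>g+60)); v=[]
    for x,y in zip(xs,ys):
        q=uv(n,(x,y))
        if 70<np.hypot(*q)<115: v.append(q)
    vm=np.mean(v,0) if v else None
    va=np.degrees(np.arctan2(*vm)) if v else None
    print(n,'spokes',np.round(spokes,1),counts,'|c|',round(abs(np.exp(5j*th).mean()),3),'valve',vm,va,'R',np.hypot(*vm) if v else None,len(v),
      'resid from spokes',((va-36-spokes[0]+36)%72-36) if v else None)
    return spokes,va
E
python3 - <<'E'
from h import *
for n in('top','side'): wheel(n,cv2.imread(f'pics/{n}0.png'))
q=bot.get_state()
Rt=lambda tilt: np.c_[np.cross(Y,Rs@[np.sin(tilt),0,-np.cos(tilt)]),Y,Rs@[np.sin(tilt),0,-np.cos(tilt)]]
for tl in (0,15,25):
  rpy=Ro.from_matrix(Rt(np.radians(tl))).as_euler('xyz')
  for u,v,d in [(0,60,12),(-40,45,12),(45,45,12),(0,55,-120)]:
    j=solve_ik((HUB+u*Y+v*V-d*A).tolist(),rpy.tolist()); print(tl,u,v,None if j is None else np.round(j,2))
E
```

```text
top spokes [-234.8 -162.8  -90.8  -18.8   53.2  125.2] [76, 123, 0, 162, 155, 76] |c| 0.957 valve [-72.62366431 -56.48737932] -127.87611772646777 R 92.00554678490903 21 resid from spokes -1.043775950982564
side spokes [-235.3 -163.3  -91.3  -19.3   52.7  124.7] [59, 127, 0, 107, 83, 59] |c| 0.948 valve [-71.01200725 -54.72055956] -127.61719189619247 R 89.6495667196357 18 resid from spokes -0.2729621407361549
0 0 60 [-0.14  0.42 -0.16  0.99  0.   -0.39]
0 -40 45 [-0.21  0.43 -0.17  0.97  0.   -0.46]
0 45 45 [-0.08  0.39 -0.24  0.95  0.   -0.32]
0 0 55 [-0.19  0.23 -0.14  1.2   0.   -0.44]
15 0 60 [-0.2   0.25 -0.45  0.63  0.11 -0.43]
15 -40 45 [-0.28  0.26 -0.45  0.63  0.13 -0.51]
15 45 45 [-0.13  0.21 -0.52  0.59  0.09 -0.36]
15 0 55 [-0.27  0.04 -0.4   0.9   0.13 -0.5 ]
25 0 60 [-0.25  0.16 -0.63  0.38  0.2  -0.46]
25 -40 45 [-0.34  0.18 -0.63  0.39  0.24 -0.54]
25 45 45 [-0.17  0.13 -0.7   0.34  0.17 -0.38]
25 0 55 [-0.33 -0.07 -0.57  0.7   0.23 -0.54]
```

```bash
cat >> h.py <<'E'
TL=np.radians(15)
tz=Rs@[np.sin(TL),0,-np.cos(TL)]
RPY=Ro.from_matrix(np.c_[np.cross(Y,tz),Y,tz]).as_euler('xyz').tolist()
HU,HV=14.5,11.5
def fp(phi,r,gap=0):
    f=np.radians(phi); s=np.array([np.sin(f),np.cos(f)]); n=np.array([np.cos(f),-np.sin(f)])
    return r*s-(7+HU*abs(n[0])+HV*abs(n[1])+gap)*n
def pose(p,d=10,back=0): # point in the wheel plane crossed by the tool axis; tip d beyond it
    tip=HUB+p[0]*Y+p[1]*V; return (tip+tz*(d/abs(tz@A)-back)).tolist()
def st(tag=''):
    s=bot.get_state(); print(tag,'t',round(s['t'],2),np.round(s['tcp_pos'],1),'F',np.round(s['contact_force'],1),'op',round(s['opening'],2))
E
python3 - <<'E'
from h import *
bot.movel([144.5,530.7,350],max_speed=200)
bot.grip(0.0,30); st()
bot.move_ptp(pose(fp(-19,60,5),back=130),RPY); st()
for n in('wrist','side'): cv2.imwrite(f'pics/{n}1.png',imaging.capture(n))
E
```

```text
t 1.66 [144.5 530.7 350.1] F [ 0.  -0.2 -0.3] op -0.0
 t 4.22 [550.5 -66.8 309.2] F [-0.2  0.4 -0.2] op 0.0
```

View pics/wrist1.png

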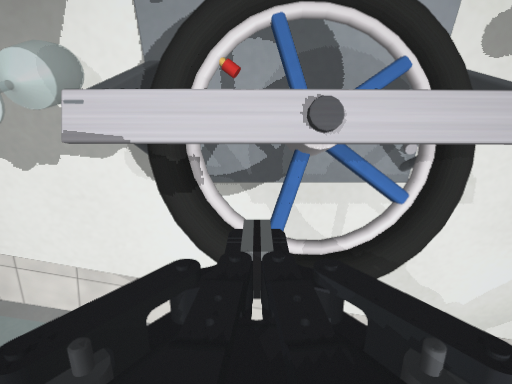

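View pics/side1.png

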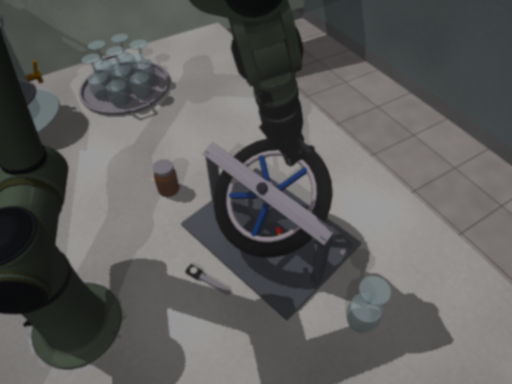

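The side view shows the hand above the upper right of the wheel. In the wrist view the valve is at about (230,67), the spoke to push runs from (303,155) to (277,225), and the gap on its far side is free. Going in.

```bash
python3 - <<'E'
from h import *
wheel('wrist',cv2.imread('pics/wrist1.png'))
r=bot.movel(pose(fp(-19,60,5)),max_speed=80,threshold=6); st(r)
wheel('side',imaging.capture('side'))
im=imaging.capture('wrist'); cv2.imwrite('pics/wrist2.png',im); wheel('wrist',im)
im=imaging.capture('top'); cv2.imwrite('pics/top2.png',im); 
E
```

```text
Traceback (most recent call last):
  File "h.py", line 25, in wheel
    P=np.array([uv(n,(x,y)) for x,y in zip(xs,ys)]);
                ~~^^^^^^^^^
  File "h.py", line 20, in uv
    p=onplane(n,px,HUB,A)-HUB; return p@Y,p@V
      ~~~~~~~^^^^^^^^^^^^
  File "h.py", line 10, in onplane
    o,d=ray(n,px); return o+d*(np.dot(p0-o,nn)/np.dot(d,nn))
        ~~~^^^^^^
  File "h.py", line 5, in ray
    m=imaging.camera_model(n); K=np.array(m['K'])
ValueError: time passes only in moves, steps and waits
```

```bash
python3 - <<'E'
s=open('h.py').read()
s=s.replace("def ray(n,px):\n    m=imaging.camera_model(n);","MOD={}\ndef ray(n,px):\n    if n not in MOD: MOD[n]=imaging.camera_model(n)\n    m=MOD[n];")
s=s.replace('    b,g,r=[img','    MOD.pop(n,None)\n    b,g,r=[img')
open('h.py','w').write(s)
E
python3 - <<'E'
from h import *
wheel('wrist',cv2.imread('pics/wrist1.png'))
r=bot.movel(pose(fp(-19,60,5)),max_speed=80,threshold=6); st(r)
wheel('side',imaging.capture('side'))
im=imaging.capture('wrist'); cv2.imwrite('pics/wrist2.png',im); wheel('wrist',im)
E
```

```text
wrist spokes [-234.9 -162.9  -90.9  -18.9   53.1  125.1] [577, 1046, 0, 983, 1097, 577] |c| 0.926 valve [-70.75899257 -55.58405565] -128.15107019933106 R 89.98012153668805 217 resid from spokes -1.276522710020572
False t 6.09 [583.3 -59.4 184.1] F [-0.8 -0.6 -0.5] op 0.0
side spokes [-236. -164.  -92.  -20.   52.  124.] [64, 141, 0, 29, 95, 64] |c| 0.944 valve [-70.99460922 -55.13032117] -127.83085310942846 R 89.88652207608942 22 resid from spokes 0.16873883995742744
wrist spokes [-235. -163.  -91.  -19.   53.  125.] [1240, 1991, 0, 1153, 3091, 1240] |c| 0.909 valve [-70.57003442 -55.63235316] -128.2497115031632 R 89.86149606567706 811 resid from spokes -1.2137565184013681
```

View pics/wrist2.png

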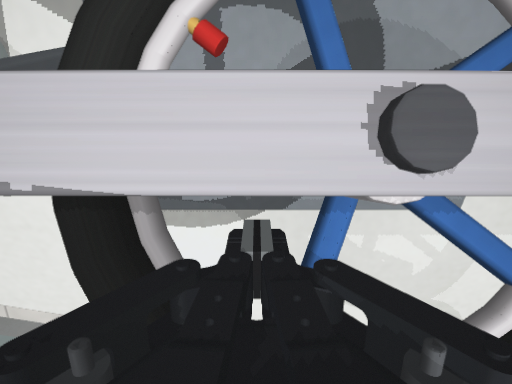

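The finger tip is in the gap at about (257,225), clear of the spoke at (330,230) and of the rim at (165,240). Force is about zero. Pushing the spoke round in an arc.

```bash
python3 - <<'E'
from h import *
for k,phi in enumerate([-14,-6,2,11,20,29,38,47,56,65]):
    r=bot.movel(pose(fp(phi,60)),max_speed=50,threshold=20)
    if k in(0,2,5) or r: st((phi,r))
    if r: break
st()
wheel('side',imaging.capture('side'))
im=imaging.capture('wrist'); cv2.imwrite('pics/wrist3.png',im); wheel('wrist',im)
E
```

```text
(-14, False) t 6.57 [585.2 -48.2 186.4] F [-0.5 -0.6 -0.3] op -0.0
(2, False) t 7.26 [588.  -29.2 190.5] F [-0.1  0.5  0. ] op -0.0
(29, False) t 8.26 [584.6  -2.3 192.4] F [-0.9 -0.   0.1] op -0.0
 t 9.71 [560.1  29.9 183.3] F [ 0.7 -0.5  0.1] op -0.0
side spokes [-227.2 -155.2  -83.2  -11.2   60.8  132.8] [90, 141, 0, 35, 60, 90] |c| 0.957 valve None None R None 0 resid from spokes None
wrist spokes [-226.5 -154.5  -82.5  -10.5   61.5  133.5] [2826, 2340, 0, 1448, 2845, 2826] |c| 0.947 valve [-66.03434651  66.21289844] -44.92264288292488 R 93.51300892628217 597 resid from spokes 1.5367394242383625
```

View pics/wrist3.png

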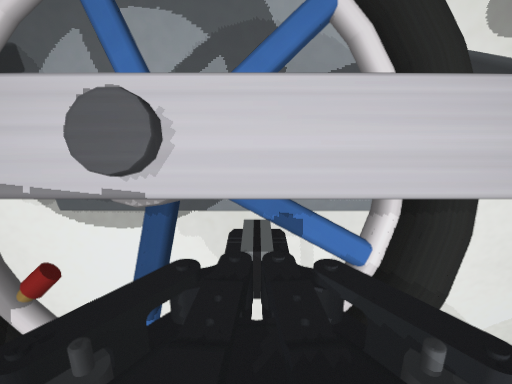

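First stroke worked: the pushed spoke is now at about +61° and the valve at about −46°, at pixel (40,285). Withdrawing and re-entering behind the next spoke at a smaller radius, to stay clear of the valve.

```bash
python3 - <<'E'
from h import *
p=fp(65,60,4)
bot.movel(pose(p),max_speed=50)
bot.movel(pose(p,back=100),max_speed=120)
q=fp(-11,50,4)
bot.movel(pose(q,back=100),max_speed=120)
im=imaging.capture('wrist'); wheel('wrist',im)
print(bot.movel(pose(q,back=30),max_speed=90,threshold=6)); st()
im=imaging.capture('wrist'); cv2.imwrite('pics/wrist4.png',im)
E
```

```text
wrist spokes [-225.9 -153.9  -81.9   -9.9   62.1  134.1] [981, 1293, 159, 1034, 1282, 981] |c| 0.928 valve [-63.44048229  64.7080794 ] -44.43327030040314 R 90.6191499178791 240 resid from spokes 1.4183767728926
False
 t 12.82 [570.4 -51.3 211.5] F [ 0.3 -0.2  0.2] op -0.0
```

View pics/wrist4.png

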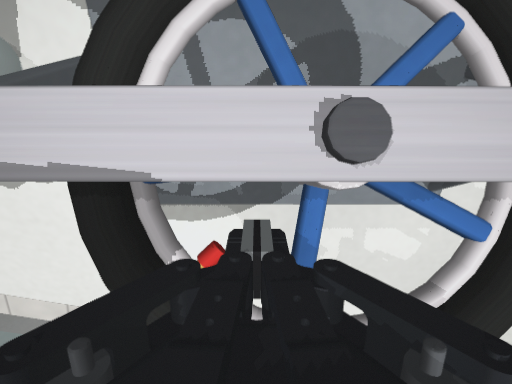

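The red cap is at (210,253), to the left of the finger, with the spoke to its right at (312,225). The finger will pass between them, and going deeper spreads them further apart in the view. Inserting and pushing, stopping a little short.

```bash
python3 - <<'E'
from h import *
q=fp(-11,50,4)
r=bot.movel(pose(q),max_speed=60,threshold=5); st(r)
if not r:
  for phi in [-7,0,8,16,24,32,37]:
    r=bot.movel(pose(fp(phi,50)),max_speed=50,threshold=20)
    if r: break
st(r)
for n in('side','wrist','top'):
    im=imaging.capture(n); cv2.imwrite(f'pics/{n}5.png',im); wheel(n,im)
E
```

```text
False t 13.53 [577.5 -49.3 181.6] F [0.3 0.6 0.1] op -0.01
False t 15.55 [576.   -2.1 187.7] F [ 0.2 -1.9  0.8] op 0.0
side spokes [-187.1 -115.1  -43.1   28.9  100.9  172.9] [131, 45, 5, 30, 0, 131] |c| 0.936 valve None None R None 0 resid from spokes None
wrist spokes [-184.6 -112.6  -40.6   31.4  103.4  175.4] [1255, 101, 3521, 2297, 0, 1255] |c| 0.925 valve None None R None 0 resid from spokes None
top spokes [-187.3 -115.3  -43.3   28.7  100.7  172.7] [0, 11, 0, 0, 0, 0] |c| 0.995 valve None None R None 0 resid from spokes None
```

View pics/wrist5.png

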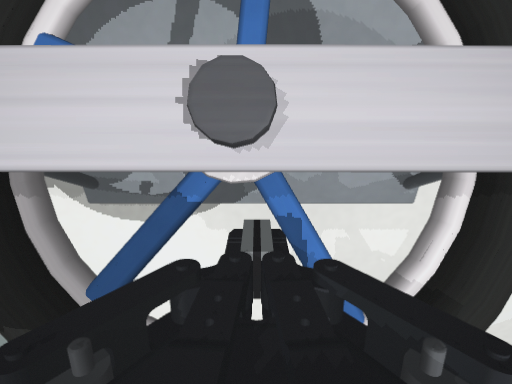

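The spoke is at about 30° and the valve is hidden behind the hand. Advancing by the remaining ~5°, then withdrawing for a clear look.

```bash
python3 - <<'E'
from h import *
for phi in (40,42):bot.movel(pose(fp(phi,50)),max_speed=40,threshold=20)
st(); p=fp(42,50,4)
bot.movel(pose(p),max_speed=40)
bot.movel(pose(p,back=130),max_speed=120)
im=imaging.capture('wrist'); wheel('wrist',im)
# go to the free side for clear views
bot.movel((np.array(pose(p,back=130))+[-170,0,60]).tolist(),max_speed=180); st()
for n in('side','wrist','top'):
    im=imaging.capture(n); cv2.imwrite(f'pics/{n}6.png',im); wheel(n,im)
E
```

```text
t 16.2 [573.9   2.1 187.1] F [ 1.  -4.7  0.9] op 0.0
wrist spokes [-180.3 -108.3  -36.3   35.7  107.7  179.7] [1036, 9, 1138, 1099, 0, 1036] |c| 0.93 valve [ 0.31059879 90.9103483 ] 0.19575253043576685 R 90.91087888919358 135 resid from spokes 0.4774624988544929
 t 18.88 [374.7  -8.3 373.7] F [-0.3 -0.2  0.2] op -0.0
side spokes [-180.6 -108.6  -36.6   35.4  107.4  179.4] [126, 6, 113, 101, 0, 126] |c| 0.94 valve [ 0.48902915 93.55402967] 0.29949593123519136 R 93.55530779272858 13 resid from spokes 0.9028830873396316
wrist spokes [-181.6 -109.6  -37.6   34.4  106.4  178.4] [498, 363, 178, 0, 304, 498] |c| 0.944 valve None None R None 0 resid from spokes None
top spokes [-180.5 -108.5  -36.5   35.5  107.5  179.5] [135, 0, 169, 164, 0, 135] |c| 0.949 valve [-5.95460937e-03  9.13588866e+01] -0.0037344367643096558 R 91.35888684122419 26 resid from spokes 0.5024555750757997
```

View pics/wrist6.png

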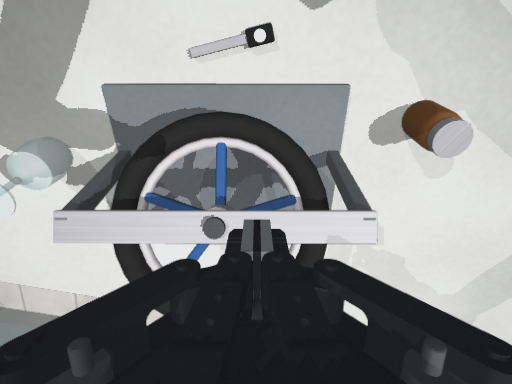

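View pics/side6.png

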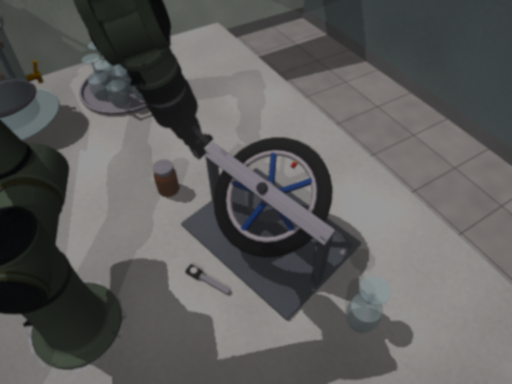

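The wrist, side and top views all put the valve within 0.6° of the top; it is at about (294,165) in the side view. The stand, glass, jar and gauge look unmoved, and the hand is clear. Handing in.

```bash
python3 - <<'E'
from h import *
a,b=cv2.imread('pics/top0.png'),cv2.imread('pics/top6.png')
for nm,(x0,y0,x1,y1) in dict(goblet=(370,140,420,185),plate=(280,205,356,240),jar=(130,240,168,275),gauge=(255,258,310,290)).items():
    s,_=cv2.phaseCorrelate(*[np.float32(cv2.cvtColor(i[y0:y1,x0:x1],cv2.COLOR_BGR2GRAY)) for i in(a,b)]); print(nm,np.round(s,2))
bot.dwell(0.5); wheel('top',imaging.capture('top')); print(bot.sign_off()); st()
E
```

```text
goblet [0.18 0.81]
plate [-0.07  0.24]
jar [ 0.2  -0.61]
gauge [18.18 -0.8 ]
top spokes [-180.5 -108.5  -36.5   35.5  107.5  179.5] [136, 0, 167, 164, 0, 136] |c| 0.949 valve [-5.95460937e-03  9.13588866e+01] -0.0037344367643096558 R 91.35888684122419 26 resid from spokes 0.4632214651171296
the job is handed in; nothing more can be done
None
the job is handed in; nothing more can be done
```

One check disagreed: the gauge showed an 18 px shift between the top views. I'll look at the pictures already taken to see whether that is real.

```bash
python3 - <<'E'
import cv2,numpy as np
for n,(x0,y0,x1,y1) in dict(top=(230,240,330,300),side=(170,250,250,310)).items():
    cv2.imwrite(f'pics/g_{n}.png',np.vstack([cv2.resize(cv2.imread(f'pics/{n}{k}.png')[y0:y1,x0:x1],None,fx=4,fy=4) for k in(0,6)]))
E
```

```text
(no output)
```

View pics/g_top.png

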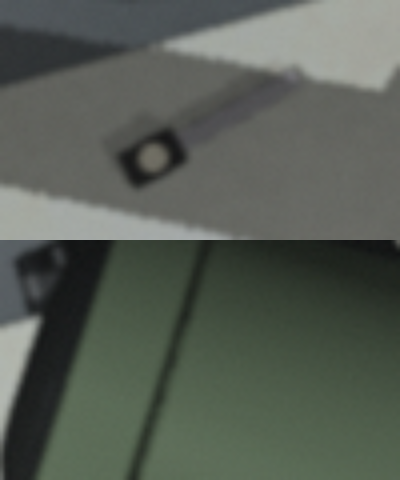

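View pics/g_side.png

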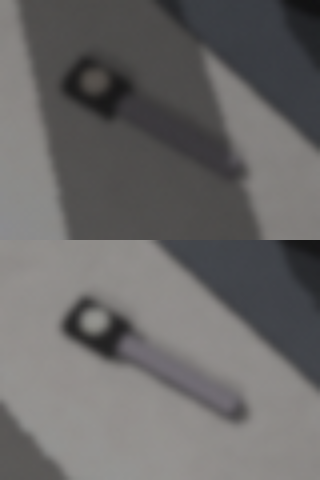

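The valve is now at the top of the wheel, and I handed the job in about 20 s into the 51 s allowed; sign-off gives no verdict.

**What I did:** I located the stand from two views and pushed the wheel counter-clockwise about 127° in two strokes with the shut fingers. Both strokes pushed a spoke above the bar. I then backed the finger off the spoke, withdrew it and moved the hand clear. Force readings between moves stayed under about 5 N, and no force stop tripped.

**Last checks:**
- **Valve:** it sat at 0.0° in the top view, 0.3° in the side view and 0.2° in the wrist view. The spokes put it at −0.6° to −0.3° in those three views. The allowance is ±8°.
- **Wheel at rest:** a second top view more than 0.5 s later gave the same angle.
- **Stand, glass and jar:** image shifts were under 1 pixel (about 2–3 mm).

**Checks that disagreed or failed:**
- **Gauge:** the top-view comparison reported an 18-pixel shift, but the arm was covering the gauge in that picture. The side view shows it in the same place.
- **Spoke angle:** the final wrist view read about 1° lower because the hand hid part of the wheel.
- **Mid-push views:** while the finger was in the wheel, the views could not see the valve at all, which is why I checked it only after withdrawing.

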